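Pick the 11 mm window cell by feel and seat it in the sprung cell mount

ROBOT

A 6-joint arm with a two-finger parallel gripper is mounted at the origin on a cart in front of the work surface, level with it; the furniture and walls round the work are solid. World frame = base frame: x ahead of the robot, y to its left, z up, the work surface at z = 0. Lengths are in m, angles in rad, forces in N, time in s.
With the tool pointing down it reaches from about 0.375 to 0.975 m from the base axis. Payload 3.8 kg.
Tool frame: the origin (TCP) lies between the finger pads; the fingertips stand 8 mm ahead of it and the grasp point (between the pads) lies 11 mm behind it; z points along the fingers, y is the line along which they close (so a half turn about z gives the same grasp; the last joint's range is limited). The gripper opens to 88 mm and grips with 3 to 60 N. Pads are 18 mm wide; open, the fingers measure 123 mm over their backs; the gripper's body (75 mm by 187 mm) begins 45 mm behind the grasp point.
Start: joints at [-1.224, 0.264, 1.604, -0, 1.274, -0.037], TCP at [0.253, -0.626, 0.247] pointing down, gripper open.
Joint ranges: [-2.63, 2.63], [-0.94, 2.18], [0.31, 2.57], [-1.31, 4.45], [0, 2.66], [-2.55, 2.55]. Speed limits (rad/s): [2.57, 2.57, 3.14, 3.14, 3.14, 3.14].

INTERFACE

Orientations are given as a unit quaternion [w, x, y, z].
In Python, from bench import robot, vision, close_job gives the robot as it stands.
- The arm moves only by the tool apply_moves, never from a script. Its argument "rows" is a list of rows, each an object of numbers: "x", "y", "z": the shift along the tool's x, y, z in m; "wx", "wy", "wz": the turn, a rotation vector about the tool's x, y, z in rad. In form: [{"x": .., "y": .., "z": .., "wx": .., "wy": .., "wz": ..}, ...]. A call has 1 to 20 rows; each row is the pose to reach, as a shift and turn from the pose commanded when the call began, along the tool's axes at that moment; what a row does not reach only later rows make up. A row lasts 1/10 s, in which the tool goes at most 50 mm and 8.59 degrees, less where a joint would pass 70% of its speed; a pose out of reach is approached as far as the arm can. A call with a gripper value outside its range is refused whole. "grip" is the finger opening in m, from 0 to 0.0881, set as the call begins (left out, the last holds). The fingers move at their own pace and stop on an object; the grip force is fixed at half the most. Time passes only in rows, so rows that repeat a pose let the fingers close. It gives the time, the measured TCP pose, the force, the opening and the grip force at its end, in the units of the state.
- robot.state(): the state, without advancing time (a new reading comes with each control period).
- vision.snapshot(name): name is "side" or "top"; returns a dict with "pixels" (400x640x3 uint8, blue, green, red), "fx", "fy", "cx", "cy" (pixels), "dist_coeffs" ([k1, k2, p1, p2, k3] as OpenCV has them; the pictures are not rectified), "R" (3x3) and "t" (3): a world point X has camera coordinates R X + t. Camera axes: x right, y down, z forward; pixel columns grow to the right and rows downward; lengths in m; the calibration is good to about 2 mm. A picture is of the moment at which its call begins. There is no depth.
- close_job(): hands the job in; it is judged then, once.
The state is a dict: "time_s": time; "q": joint angles; "joint_velocities": joint speeds; "joint_efforts": joint torques, N m; "ee_pos": TCP position; "ee_rot": TCP orientation; "force": force on the tool from outside, world axes, zero at the start; "torque": the same for the moment, N m; "width": opening from 0.0 (shut) to 1.0 (fully open); "finger_force": force on a finger pad.
Only numpy, scipy, OpenCV 4.12 (cv2) and the standard library are available. Lean on these libraries where they do the work, as an engineer would, in place of code of your own. Each camera call takes 0.05 s, during which the arm holds its last target. There are 200 camera calls.

TASK

Three window cells that look alike stand in the rack; they differ only in thickness, so pinch them and read the finger opening to find the 11 mm one. Slide that cell down into the slot of the sprung cell mount, window end first as it stands, and press it down against the leaf spring until it sits fully home on the stop screw hidden in the slot, gently: feel for the stop and do not force it. Let go of it, leave the other two cells standing upright in the rack and do not disturb the things around.

Things in the scene. Friction and masses are not known exactly. Their poses are not given: they have to be found in the camera images.
- bay_1 (a point): where the centre of the first (rack's -y end) cell stands at the start (30 mm above its underside, within 2 mm); axes as the rack's. A cell is dark metal, 44 mm wide (y), 60 mm tall (z), 60-110 g, with a round 25 mm window low down; grip its solid top 24 mm. The three differ only in thickness (along x): 8, 11 and 14 mm, one each, mixed anew each time: pinch across the faces to tell. Lower edge chamfered 1.5 mm.
- bay_2 (a point): where the centre of the middle cell stands at the start (30 mm above its underside, within 2 mm); axes as the rack's. A cell is dark metal, 44 mm wide (y), 60 mm tall (z), 60-110 g, with a round 25 mm window low down; grip its solid top 24 mm. The three differ only in thickness (along x): 8, 11 and 14 mm, one each, mixed anew each time: pinch across the faces to tell. Lower edge chamfered 1.5 mm.
- bay_3 (a point): where the centre of the last (rack's +y end) cell stands at the start (30 mm above its underside, within 2 mm); axes as the rack's. A cell is dark metal, 44 mm wide (y), 60 mm tall (z), 60-110 g, with a round 25 mm window low down; grip its solid top 24 mm. The three differ only in thickness (along x): 8, 11 and 14 mm, one each, mixed anew each time: pinch across the faces to tell. Lower edge chamfered 1.5 mm.
- rack: grey plastic bar, fixed, 32 x 177 x 20 mm (x, y, z), origin at the centre of its underside. Three bays at y = -56, 0 and +56 mm, each 18 mm (x) by 47 mm (y), floor 6 mm above the table. A cell stands in each, faces toward the rack's +x and -x, so a gripper from above closes along the rack's x; 46 mm of the cell stands clear of the rack.
- mount: aluminium cell mount, fixed, base 50 x 112 x 10 mm (x, y, z), origin at the centre of its underside. Upright slot open at the top for a cell with its faces toward the mount's +x and -x (either way round): fixed jaw with its face at x = +5.5 mm, leaf spring opposite, two cheeks 47 mm apart in y for the cell's edges. None of them is higher than 47 mm above the table.
- slot_mouth (a point): centre of the slot at the top of the jaws, 46 mm above the table; axes as the mount's. An 11 mm cell that is let go is pushed by the leaf against the fixed jaw and then has its centre here in x and y; while lowering it, 0.5 to 1.5 mm toward -x spares the fixed jaw. Lead-ins at the top: 2 mm at jaw and cheeks, 6 mm at the leaf.
- leaf (a joint): how far the leaf spring is pushed back toward the mount's -x (m), 0 to 0.0035. At 0 the slot is 9.5 mm wide: an 8 mm cell is loose in it, an 11 mm cell is held, a 14 mm cell does not go in. It presses with 5 N at 0 and 2.5 N more per mm. Sliding an 11 mm cell down takes roughly 2 to 10 N (friction varies); its weight alone does not seat it.
- slot_floor (a point): centre of the slot's floor, 10 mm above the table. From it stands a locked brass stop screw, 9 mm across, hidden in the slot; its tip is somewhere between 14 and 22 mm above the table, differs each time and is not measured. The cell is home when its lower edge rests on the tip (cell's centre then 44 to 52 mm above the table).
- ethanol_vial: bystander: small bottle with a blue cap, 32 mm wide, 68 mm tall; origin at the centre of its underside
- oil_bottle: bystander: small white bottle with a black cap, 26 mm wide, 67 mm tall; origin at the centre of its underside
- objective: bystander: silver microscope objective standing upright, 28 mm wide, 52 mm tall; origin at the centre of its underside
- adapter_ring: bystander: flat black knurled ring, 34 mm wide, 9 mm tall; origin at the centre of its underside

How it is judged:
By the outcome, as a careful person would: the job done as asked, in the order asked, and still so for the second after the job is handed in, with the robot touching nothing.
It also fails if it takes over 64 s, if anything falls off the work surface, if the arm or the gripper's body presses on something with over 40 N, if the wrist force passes 120 N, or if a joint passes its speed limit or range.

## Working session

There is one attempt and no reset: what is moved stays moved. The work goes in short steps, Python scripts to look and compute and a tool call to move; the robot and the scene stay as the last step left them, time stands still between calls to the robot, and variables do not carry over. Pictures are saved under pics/ and viewed, at most 10 in all, crops included, and the job is handed in when it is done.

Besides the shell and the picture viewer there is one more tool, called after "Emit:" as name(argument=value, ...) on one line, values as JSON. apply_moves: Moves the arm, as the interface text tells. Its arguments: {"type":"object","properties":{"rows":{"type":"array"},"grip":{"type":"number"}},"required":["rows"]}

```bash
mkdir -p pics
python3 - <<'E'
from bench import robot, vision
import cv2,pickle
d={}
for n in("side","top"):
    s=vision.snapshot(n); d[n]=s; cv2.imwrite(f"pics/{n}0.png",s["pixels"]); print(n,{k:v for k,v in s.items() if k!="pixels"})
pickle.dump(d,open("s0.pkl","wb")); print(robot.state())
E
```

```text
side {'fx': 457.6072034825573, 'fy': 457.6072034825573, 'cx': 317.79836192388694, 'cy': 201.41033433979638, 'dist_coeffs': array([-0.10889648,  0.        ,  0.        ,  0.        ,  0.        ]), 'R': array([[-0.54516333,  0.83832354, -0.00325278],
       [ 0.51482198,  0.33172238, -0.79051793],
       [-0.66163077, -0.43263599, -0.61243026]]), 't': array([ 0.49889879, -0.06512104,  1.0503565 ])}
top {'fx': 436.55533340458675, 'fy': 436.55533340458675, 'cx': 322.54988322969143, 'cy': 194.7828325751492, 'dist_coeffs': array([-0.00783528,  0.        ,  0.        ,  0.        ,  0.        ]), 'R': array([[-0.01950954, -0.9995649 ,  0.02212207],
       [-0.99469478,  0.01716972, -0.10142734],
       [ 0.10100338, -0.02398351, -0.99459696]]), 't': array([-0.31544442,  0.44454606,  0.87232181])}
{'time_s': 0.1, 'q': array([-1.22392199e+00,  2.64671751e-01,  1.60528584e+00, -1.37134721e-05,
        1.27371267e+00, -3.68887370e-02]), 'joint_velocities': array([ 0.00239745, -0.00088122, -0.00366147,  0.00014412, -0.00177988,
        0.0004543 ]), 'joint_efforts': array([ 1.95277034e-04, -5.03620362e+01, -3.58070004e+01,  7.30825402e-02,
        2.33008037e-02, -5.15773297e-05]), 'ee_pos': array([ 0.25250647, -0.62528395,  0.24549045]), 'ee_rot': array([-1.02534108e-03,  9.81646238e-01,  1.90708110e-01, -1.66839208e-04]), 'force': array([ 0.7027082 , -0.15160206, -0.32490425]), 'torque': array([ 0.00939213, -0.02979745,  0.00230421]), 'finger_force': 0.0, 'width': 1.0013434686243983}
```

View pics/top0.png

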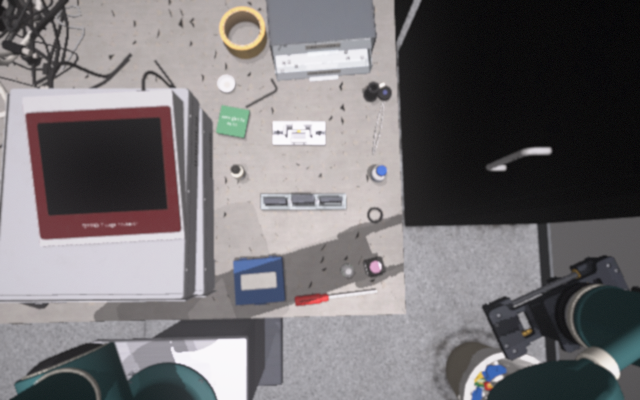

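View pics/side0.png

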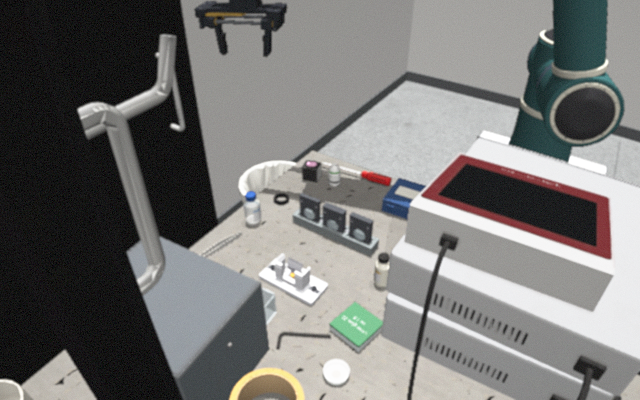

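Top: the rack is at about (304,201), the mount at about (299,133), the blue-capped vial at (378,172) and the oil bottle at (237,171). Side: the rack is at (335,228) and the mount at (293,277). I'll enlarge both.

Run:
```python
import cv2,pickle,numpy as np
d=pickle.load(open("s0.pkl","rb"))
a=cv2.resize(d["top"]["pixels"][115:217,254:354],None,fx=5.8,fy=5.8,interpolation=cv2.INTER_CUBIC)
cv2.imwrite("pics/topc.png",a)
b=cv2.resize(d["side"]["pixels"][185:305,250:390],None,fx=5,fy=5,interpolation=cv2.INTER_CUBIC)
cv2.imwrite("pics/sidec.png",b)
```

```text
(no output)
```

View pics/topc.png

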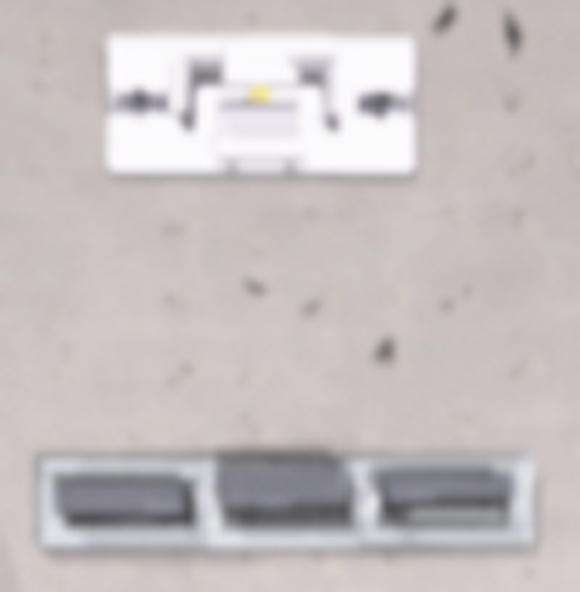

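View pics/sidec.png

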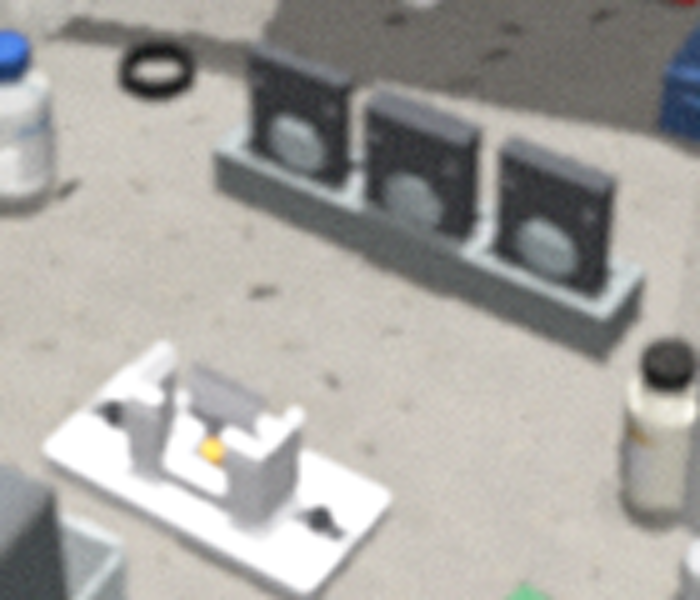

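Top crop: the mount base corners are about (107,33)–(416,174), with the sloped leaf plate on its lower (robot, -x) side and the two-post jaw and cheeks on the upper side. The rack's top face runs about (38,455)–(538,549), and the middle cell looks thickest. The side crop agrees. Next I'll fit the poses.

```bash
cat > fit.py <<'E'
import cv2,pickle,numpy as np
from scipy.optimize import least_squares
d=pickle.load(open("s0.pkl","rb"))
def proj(n,P):
    s=d[n]; K=np.array([[s["fx"],0,s["cx"]],[0,s["fy"],s["cy"]],[0,0,1]])
    return cv2.projectPoints(np.float64(P).reshape(-1,1,3),cv2.Rodrigues(s["R"])[0],s["t"],K,s["dist_coeffs"])[0][:,0]
def full(n,uv):
    uv=np.array(uv,float); f,o=(5.8,(254,115)) if n=="top" else (5,(250,185))
    return (uv+.5)/f-.5+o
def tw(p,L):
    c,s=np.cos(p[2]),np.sin(p[2]); L=np.array(L,float)
    return np.c_[p[0]+c*L[:,0]-s*L[:,1],p[1]+s*L[:,0]+c*L[:,1],L[:,2]]
def fit(obs,p0):
    f=lambda p:np.concatenate([(proj(n,tw(p,L))-full(n,uv)).ravel() for n,L,uv in obs])
    r=least_squares(f,p0,loss="soft_l1"); return r.x,r.fun.reshape(-1,2)
E
python3 - <<'E'
from fit import *
X,Y,Z=.016,.0885,.02
rack=[("top",[[X,Y,Z],[X,-Y,Z],[-X,-Y,Z],[-X,Y,Z]],[(38,455),(540,457),(535,549),(38,550)]),
("side",[[X,-Y,Z],[X,-Y,0],[X,Y,0],[X,Y,Z],[-X,Y,Z]],[(215,153),(218,190),(605,357),(610,325),(642,272)])]
X,Y,Z=.025,.056,.01
mount=[("top",[[X,Y,Z],[X,-Y,Z],[-X,-Y,Z],[-X,Y,Z]],[(107,34),(415,36),(417,175),(107,173)]),
("side",[[X,-Y,Z],[X,Y,Z],[-X,Y,Z]],[(43,448),(312,588),(392,497)])]
for n in d: print(n,-d[n]["R"].T@d[n]["t"])
for nm,o,g in(("rack",rack,(.43,-.27,0)),("mount",mount,(.58,-.27,0))):
    for sub in(o,o[:1],o[1:]):
        p,r=fit(sub,g); print(nm,p.round(4),np.abs(r).max().round(2))
    P=fit(o,g)[0]
    if nm=="mount":
        for n,(f,of) in(("top",(5.8,(254,115))),("side",(5,(250,185)))):
            L=[[5.5e-3,.0235,.046],[5.5e-3,-.0235,.046],[-.004,.0235,.046],[-.004,-.0235,.046],[0,0,.018],[0,0,.01]]
            print(n,((proj(n,tw(P,L))-of)*f).round().tolist())
    else:
        for n,(f,of) in(("top",(5.8,(254,115))),("side",(5,(250,185)))):
            L=[[s*.0055,y+t,.066] for y in(-.056,0,.056) for s,t in((1,.022),(1,-.022),(-1,-.022),(-1,.022))]
            print(n,((proj(n,tw(P,L))-of)*f).round().tolist())
E
```

```text
side [1.00045525 0.05778553 0.59341356]
top [ 0.34792602 -0.30201857  0.91967602]
rack [ 0.4271 -0.2804 -0.018 ] 2.26
rack [ 0.4265 -0.2836 -0.0193] 0.72
rack [ 0.4293 -0.2775 -0.0122] 1.67
top [[374.0, 471.0], [504.0, 471.0], [504.0, 503.0], [374.0, 503.0], [208.0, 471.0], [338.0, 471.0], [338.0, 503.0], [208.0, 503.0], [42.0, 471.0], [173.0, 471.0], [173.0, 503.0], [42.0, 503.0]]
side [[338.0, 84.0], [243.0, 45.0], [260.0, 31.0], [354.0, 69.0], [465.0, 136.0], [364.0, 95.0], [381.0, 80.0], [480.0, 121.0], [599.0, 192.0], [493.0, 148.0], [508.0, 132.0], [614.0, 175.0]]
mount [ 0.5742 -0.274  -0.0158] 1.36
mount [ 0.574  -0.2759 -0.0179] 0.53
mount [ 0.575  -0.272  -0.0149] 0.59
top [[184.0, 61.0], [317.0, 61.0], [184.0, 88.0], [317.0, 88.0], [253.0, 96.0], [254.0, 101.0]]
side [[255.0, 430.0], [141.0, 373.0], [272.0, 413.0], [158.0, 357.0], [210.0, 450.0], [211.0, 466.0]]
```

```bash
cat >> fit.py <<'E'
def tri(a,b):
    f=lambda P:np.concatenate([(proj("top",P)-a).ravel(),(proj("side",P)-b).ravel()])
    r=least_squares(f,[.6,-.2,.05]); return r.x.round(3),r.fun.round(1)
def plan(target,yaw_y=None):
    """tool-axes shift and wz to reach world target TCP; yaw_y: world heading of tool y"""
    from bench import robot
    from scipy.spatial.transform import Rotation as Ro
    s=robot.state(); w,x,y,z=s["ee_rot"]; R=Ro.from_quat([x,y,z,w]).as_matrix()
    ty=R[:,1]; h=np.arctan2(ty[1],ty[0])
    print("pos",s["ee_pos"].round(4),"shift",(R.T@(np.array(target)-s["ee_pos"])).round(4),"head",h.round(4), "wz",None if yaw_y is None else round(-(yaw_y-h),4),"tilt",R[:,2].round(4),"F",s["force"].round(2),"w",round(s["width"]*88.1,2),"t",s["time_s"])
E
python3 - <<'E'
from fit import *
print("drawer",tri((275,78),(275,312)), "cabtop", tri((272,50),(268,290)))
plan((.253,-.34,.2),-.018); plan((.427-.056*.018,-.2805-.056,.2),-.018)
E
```

```text
drawer (array([ 0.677, -0.23 ,  0.056]), array([-0.1,  0.1, -0.1, -0. ])) cabtop (array([ 0.698, -0.224,  0.13 ]), array([-3.7,  2.5, -3.1, -0.4]))
pos [ 0.2525 -0.6253  0.2455] shift [ 0.1073 -0.2643  0.046 ] head -1.187 wz -1.169 tilt [-7.0e-04  1.9e-03 -1.0e+00] F [ 0.7  -0.15 -0.32] w 88.22 t 0.1
pos [ 0.2525 -0.6253  0.2455] shift [ 0.269  -0.2027  0.0459] head -1.187 wz -1.169 tilt [-7.0e-04  1.9e-03 -1.0e+00] F [ 0.7  -0.15 -0.32] w 88.22 t 0.1
```

Emit:
apply_moves(rows=[{"x": 0.107, "y": -0.264, "z": 0.046, "wz": -1.169}, {"x": 0.107, "y": -0.264, "z": 0.046, "wz": -1.169}, {"x": 0.107, "y": -0.264, "z": 0.046, "wz": -1.169}, {"x": 0.107, "y": -0.264, "z": 0.046, "wz": -1.169}, {"x": 0.107, "y": -0.264, "z": 0.046, "wz": -1.169}, {"x": 0.107, "y": -0.264, "z": 0.046, "wz": -1.169}, {"x": 0.107, "y": -0.264, "z": 0.046, "wz": -1.169}, {"x": 0.269, "y": -0.203, "z": 0.046, "wz": -1.169}, {"x": 0.269, "y": -0.203, "z": 0.046, "wz": -1.169}, {"x": 0.269, "y": -0.203, "z": 0.046, "wz": -1.169}, {"x": 0.269, "y": -0.203, "z": 0.046, "wz": -1.169}, {"x": 0.269, "y": -0.203, "z": 0.046, "wz": -1.169}, {"x": 0.269, "y": -0.203, "z": 0.046, "wz": -1.169}, {"x": 0.269, "y": -0.203, "z": 0.046, "wz": -1.169}], grip=0.06)

```text
schema error: expected keys x, y, z, wx, wy, wz
```

Run:
```python
from fit import *
plan((.426,-.3365,.051),-.018)
```

```text
pos [ 0.2525 -0.6253  0.2455] shift [ 0.269  -0.2024  0.1949] head -1.187 wz -1.169 tilt [-7.0e-04  1.9e-03 -1.0e+00] F [ 0.7  -0.15 -0.32] w 88.22 t 0.1
```

Emit:
apply_moves(rows=[{"x": 0.107, "y": -0.264, "z": 0.046, "wx": 0, "wy": 0, "wz": -1.169}, {"x": 0.107, "y": -0.264, "z": 0.046, "wx": 0, "wy": 0, "wz": -1.169}, {"x": 0.107, "y": -0.264, "z": 0.046, "wx": 0, "wy": 0, "wz": -1.169}, {"x": 0.107, "y": -0.264, "z": 0.046, "wx": 0, "wy": 0, "wz": -1.169}, {"x": 0.107, "y": -0.264, "z": 0.046, "wx": 0, "wy": 0, "wz": -1.169}, {"x": 0.107, "y": -0.264, "z": 0.046, "wx": 0, "wy": 0, "wz": -1.169}, {"x": 0.107, "y": -0.264, "z": 0.046, "wx": 0, "wy": 0, "wz": -1.169}, {"x": 0.269, "y": -0.203, "z": 0.046, "wx": 0, "wy": 0, "wz": -1.169}, {"x": 0.269, "y": -0.203, "z": 0.046, "wx": 0, "wy": 0, "wz": -1.169}, {"x": 0.269, "y": -0.203, "z": 0.046, "wx": 0, "wy": 0, "wz": -1.169}, {"x": 0.269, "y": -0.203, "z": 0.046, "wx": 0, "wy": 0, "wz": -1.169}, {"x": 0.269, "y": -0.203, "z": 0.046, "wx": 0, "wy": 0, "wz": -1.169}, {"x": 0.269, "y": -0.203, "z": 0.046, "wx": 0, "wy": 0, "wz": -1.169}, {"x": 0.269, "y": -0.203, "z": 0.046, "wx": 0, "wy": 0, "wz": -1.169}], grip=0.06)

```text
time_s: 1.5
ee_pos: [0.4247, -0.3367, 0.2002]
ee_rot: [-0.001, 0.714, 0.701, -0.0]
force: [-0.2, 0.4, -0.2]
width: 0.679
finger_force: 0.0
```

Run:
```python
from fit import *
plan((.426,-.3365,.051),-.018)
```

```text
pos [ 0.4247 -0.3367  0.2002] shift [1.000e-04 1.500e-03 1.492e-01] head -0.0186 wz -0.0006 tilt [-1.4e-03  7.0e-04 -1.0e+00] F [-0.19  0.41 -0.21] w 59.86 t 1.5
```

Emit:
apply_moves(rows=[{"x": 0, "y": 0.001, "z": 0.05, "wx": 0, "wy": 0, "wz": 0}, {"x": 0, "y": 0.001, "z": 0.1, "wx": 0, "wy": 0, "wz": 0}, {"x": 0, "y": 0.001, "z": 0.13, "wx": 0, "wy": 0, "wz": 0}, {"x": 0, "y": 0.001, "z": 0.149, "wx": 0, "wy": 0, "wz": 0}, {"x": 0, "y": 0.001, "z": 0.149, "wx": 0, "wy": 0, "wz": 0}, {"x": 0, "y": 0.001, "z": 0.149, "wx": 0, "wy": 0, "wz": 0}], grip=0.03)

```text
time_s: 2.1
ee_pos: [0.4262, -0.3372, 0.0521]
ee_rot: [-0.0, 0.714, 0.7, -0.0]
force: [-0.3, -0.5, 1.6]
width: 0.339
finger_force: 0.0
```

Emit:
apply_moves(rows=[{"x": 0, "y": 0, "z": 0, "wx": 0, "wy": 0, "wz": 0}, {"x": 0, "y": 0, "z": 0, "wx": 0, "wy": 0, "wz": 0}, {"x": 0, "y": 0, "z": 0, "wx": 0, "wy": 0, "wz": 0}, {"x": 0, "y": 0, "z": 0, "wx": 0, "wy": 0, "wz": 0}, {"x": 0, "y": 0, "z": 0, "wx": 0, "wy": 0, "wz": 0}, {"x": 0, "y": 0, "z": 0, "wx": 0, "wy": 0, "wz": 0}], grip=0.0)

```text
time_s: 2.7
ee_pos: [0.4281, -0.3377, 0.0532]
ee_rot: [0.001, 0.713, 0.701, 0.0]
force: [-1.2, 0.3, 6.4]
width: 0.084
finger_force: 30.0
```

Run:
```python
from fit import *
plan((.426,-.3365,.051),-.018)
from bench import vision
for n in("side","top"):
    cv2.imwrite(f"pics/{n}1.png",vision.snapshot(n)["pixels"])
```

```text
pos [ 0.4281 -0.3377  0.0532] shift [ 0.0012 -0.0021  0.0022] head -0.0178 wz 0.0002 tilt [ 0.0016 -0.0016 -1.    ] F [-1.24  0.34  6.36] w 7.38 t 2.7
```

Emit:
apply_moves(rows=[{"x": 0, "y": 0, "z": 0, "wx": 0, "wy": 0, "wz": 0}, {"x": 0, "y": 0, "z": 0, "wx": 0, "wy": 0, "wz": 0}, {"x": 0, "y": 0, "z": 0, "wx": 0, "wy": 0, "wz": 0}, {"x": 0, "y": 0, "z": 0, "wx": 0, "wy": 0, "wz": 0}], grip=0.03)

```text
time_s: 3.2
ee_pos: [0.4269, -0.3367, 0.0514]
ee_rot: [-0.0, 0.713, 0.701, -0.0]
force: [0.1, 0.3, -0.6]
width: 0.337
finger_force: 0.0
```

Run:
```python
from fit import *
plan((.427+.056*.018,-.2805+.056,.103),-.018)
```

```text
pos [ 0.4269 -0.3367  0.0514] shift [ 0.1122 -0.001  -0.0516] head -0.018 wz 0.0 tilt [-5.e-04  5.e-04 -1.e+00] F [ 0.11  0.31 -0.55] w 29.7 t 3.2
```

View pics/side1.png

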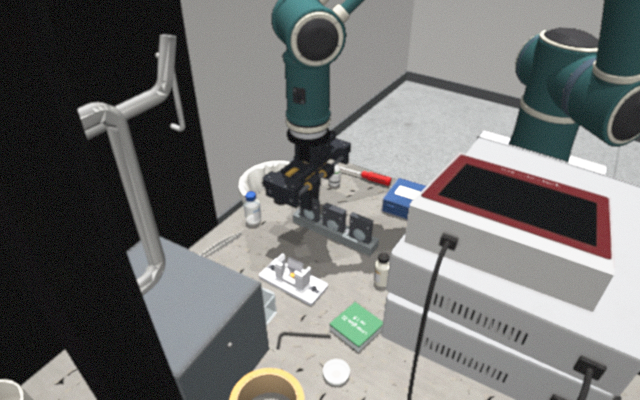

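Emit:
apply_moves(rows=[{"x": 0, "y": 0, "z": -0.05, "wx": 0, "wy": 0, "wz": 0}, {"x": 0, "y": 0, "z": -0.052, "wx": 0, "wy": 0, "wz": 0}, {"x": 0.05, "y": -0.001, "z": -0.052, "wx": 0, "wy": 0, "wz": 0}, {"x": 0.09, "y": -0.001, "z": -0.052, "wx": 0, "wy": 0, "wz": 0}, {"x": 0.112, "y": -0.001, "z": -0.052, "wx": 0, "wy": 0, "wz": 0}, {"x": 0.112, "y": -0.001, "z": -0.052, "wx": 0, "wy": 0, "wz": 0}, {"x": 0.112, "y": -0.001, "z": -0.02, "wx": 0, "wy": 0, "wz": 0}, {"x": 0.112, "y": -0.001, "z": 0, "wx": 0, "wy": 0, "wz": 0}, {"x": 0.112, "y": -0.001, "z": 0, "wx": 0, "wy": 0, "wz": 0}, {"x": 0.112, "y": -0.001, "z": 0, "wx": 0, "wy": 0, "wz": 0}], grip=0.03)

```text
time_s: 4.2
ee_pos: [0.4281, -0.2256, 0.0516]
ee_rot: [-0.0, 0.714, 0.701, -0.0]
force: [-0.6, -0.4, -0.2]
width: 0.341
finger_force: 0.0
```

Emit:
apply_moves(rows=[{"x": 0, "y": 0, "z": 0, "wx": 0, "wy": 0, "wz": 0}, {"x": 0, "y": 0, "z": 0, "wx": 0, "wy": 0, "wz": 0}, {"x": 0, "y": 0, "z": 0, "wx": 0, "wy": 0, "wz": 0}, {"x": 0, "y": 0, "z": 0, "wx": 0, "wy": 0, "wz": 0}, {"x": 0, "y": 0, "z": 0, "wx": 0, "wy": 0, "wz": 0}, {"x": 0, "y": 0, "z": 0, "wx": 0, "wy": 0, "wz": 0}], grip=0.0)

```text
time_s: 4.8
ee_pos: [0.429, -0.2256, 0.0527]
ee_rot: [0.001, 0.713, 0.701, 0.0]
force: [-0.4, -0.0, 6.1]
width: 0.121
finger_force: 30.0
```

Emit:
apply_moves(rows=[{"x": 0, "y": 0, "z": -0.01, "wx": 0, "wy": 0, "wz": 0}, {"x": 0, "y": 0, "z": -0.03, "wx": 0, "wy": 0, "wz": 0}, {"x": 0, "y": 0, "z": -0.07, "wx": 0, "wy": 0, "wz": 0}, {"x": 0, "y": 0, "z": -0.09, "wx": 0, "wy": 0, "wz": 0}, {"x": 0, "y": 0, "z": -0.09, "wx": 0, "wy": 0, "wz": 0}, {"x": 0, "y": 0, "z": -0.09, "wx": 0, "wy": 0, "wz": 0}], grip=0.0)

```text
time_s: 5.4
ee_pos: [0.4279, -0.2247, 0.1415]
ee_rot: [-0.0, 0.713, 0.701, 0.0]
force: [-0.1, 0.9, -1.5]
width: 0.121
finger_force: 30.0
```

Run:
```python
from fit import *
plan((.428+.1463-.001,-.2256-.0504,.118),-.0165)
```

```text
pos [ 0.4279 -0.2247  0.1415] shift [-0.0487  0.1463  0.0235] head -0.0179 wz -0.0014 tilt [ 1.e-04  1.e-04 -1.e+00] F [-0.11  0.86 -1.49] w 10.62 t 5.4
```

Emit:
apply_moves(rows=[{"x": -0.015, "y": 0.04, "z": 0, "wx": 0, "wy": 0, "wz": 0}, {"x": -0.03, "y": 0.08, "z": 0, "wx": 0, "wy": 0, "wz": 0}, {"x": -0.04, "y": 0.115, "z": 0, "wx": 0, "wy": 0, "wz": 0}, {"x": -0.0485, "y": 0.14, "z": 0, "wx": 0, "wy": 0, "wz": 0}, {"x": -0.0485, "y": 0.146, "z": 0, "wx": 0, "wy": 0, "wz": 0}, {"x": -0.0485, "y": 0.146, "z": 0.015, "wx": 0, "wy": 0, "wz": 0}, {"x": -0.0485, "y": 0.146, "z": 0.025, "wx": 0, "wy": 0, "wz": 0}, {"x": -0.0485, "y": 0.146, "z": 0.025, "wx": 0, "wy": 0, "wz": 0}, {"x": -0.0485, "y": 0.146, "z": 0.025, "wx": 0, "wy": 0, "wz": 0}], grip=0.0)

```text
time_s: 6.3
ee_pos: [0.5715, -0.2753, 0.1154]
ee_rot: [-0.001, 0.714, 0.701, -0.0]
force: [-0.5, -0.4, -0.0]
width: 0.125
finger_force: 30.0
```

Run:
```python
from fit import *
from bench import vision
plan((.5743,-.274,.1))
e={}
for n in("side","top"): e[n]=vision.snapshot(n)["pixels"]
pickle.dump(e,open("s1.pkl","wb"))
b=cv2.resize(e["side"][215:305,250:350],None,fx=6.4,fy=6.4,interpolation=cv2.INTER_CUBIC)
cv2.imwrite("pics/side2c.png",b)
```

```text
pos [ 0.5715 -0.2753  0.1154] shift [0.0014 0.0028 0.0154] head -0.0182 wz None tilt [-0.0026  0.0013 -1.    ] F [-0.47 -0.4  -0.03] w 11.02 t 6.3
```

View pics/side2c.png

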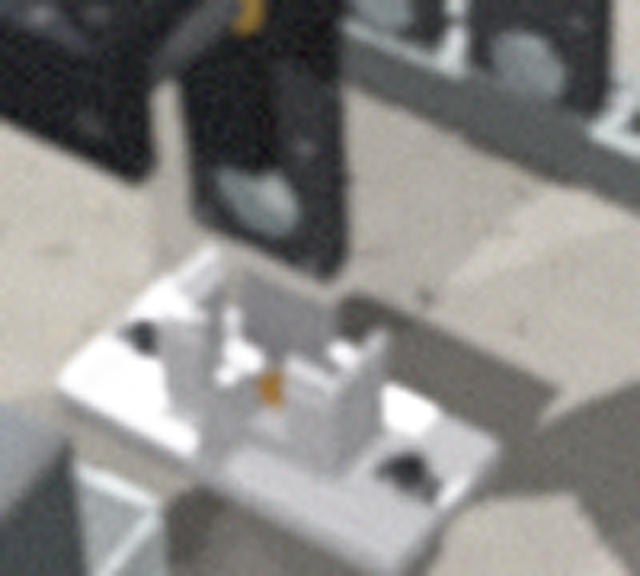

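The side crop shows the cell held upright above the slot, with its near-face lower corners at about (194,214) and (335,276).

Run:
```python
from fit import *
uv=(np.array([(194,214),(335,276)])+.5)/6.4-.5+(250,215)
for zc in(.067,.069,.071):
    L=[[.0055,-.0215,zc+.0007],[.0055,.0215,zc+.0007]]
    r=least_squares(lambda p:(proj("side",tw((p[0],p[1],-.018),L))-uv).ravel(),[.57,-.275])
    dx,dy=r.x-(.575,-.272); c,s=np.cos(-.0165),np.sin(-.0165)
    print(zc,r.x.round(4),"rel to mount",(c*dx+s*dy).round(4),(-s*dx+c*dy).round(4),r.fun.round(2))
```

```text
0.067 [ 0.5665 -0.2757] rel to mount -0.0084 -0.0038 [ 0.52 -0.27 -0.5   0.28]
0.069 [ 0.5681 -0.2744] rel to mount -0.0068 -0.0025 [ 0.47 -0.29 -0.46  0.3 ]
0.071 [ 0.5698 -0.2732] rel to mount -0.0052 -0.0012 [ 0.43 -0.31 -0.42  0.32]
```

Emit:
apply_moves(rows=[{"x": 0.0015, "y": 0.0025, "z": 0.008, "wx": 0, "wy": 0, "wz": 0}, {"x": 0.0015, "y": 0.0025, "z": 0.0165, "wx": 0, "wy": 0, "wz": 0}, {"x": 0.0015, "y": 0.0025, "z": 0.0165, "wx": 0, "wy": 0, "wz": 0}, {"x": 0.0015, "y": 0.0025, "z": 0.0165, "wx": 0, "wy": 0, "wz": 0}], grip=0.0)

```text
time_s: 6.8
ee_pos: [0.5754, -0.2744, 0.0995]
ee_rot: [-0.001, 0.713, 0.701, -0.0]
force: [-0.6, 0.5, -0.2]
width: 0.122
finger_force: 30.0
```

Run:
```python
from fit import *
from bench import vision
plan((.5743,-.274,.1))
e={}
for n in("side","top"): e[n]=vision.snapshot(n)["pixels"]
A=cv2.resize(e["side"][225:305,253:333],(580,580),interpolation=cv2.INTER_CUBIC)
cv2.imwrite("pics/c3.png",A)
P=(.575,-.272,-.0149)
L=[[5.5e-3,.0235,.046],[5.5e-3,-.0235,.046],[-.004,.0235,.046],[-.004,-.0235,.046]]
print(((proj("side",tw(P,L))-(253,225)+.5)*7.25).round().tolist())
```

```text
pos [ 0.5754 -0.2744  0.0995] shift [ 0.0004 -0.0011 -0.0005] head -0.018 wz None tilt [-1.1e-03  5.0e-04 -1.0e+00] F [-0.62  0.48 -0.17] w 10.71 t 6.8
[[357.0, 343.0], [191.0, 261.0], [381.0, 318.0], [216.0, 237.0]]
```

View pics/c3.png

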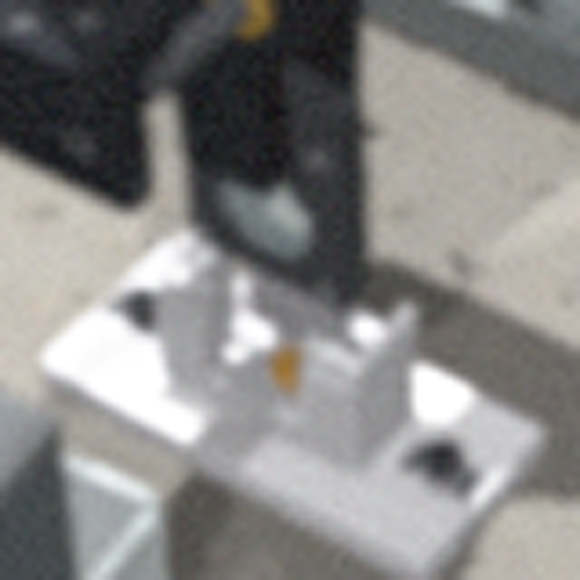

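The cell's lower edge runs about (193,218)→(352,300), higher in the image than the robot pose predicts. I'll overlay predicted wireframes to check.

Run:
```python
from fit import *
from bench import vision,robot
now=vision.snapshot("side")["pixels"]
p=robot.state()["ee_pos"]; print(p.round(4))
def panel(img,o,w,h,f,sets):
    A=cv2.resize(img[o[1]:o[1]+h,o[0]:o[0]+w],None,fx=f,fy=f,interpolation=cv2.INTER_CUBIC)
    A=cv2.convertScaleAbs(A,alpha=1.3,beta=25)
    for P,L,E,c in sets:
        q=((proj("side",tw(P,L))-o+.5)*f)
        for a,b in E: cv2.line(A,tuple(int(v) for v in q[a]),tuple(int(v) for v in q[b]),c,1,cv2.LINE_AA)
    return A
def box(cx,cy,hx,hy,z0,z1): return [[cx+s*hx,cy+t*hy,z] for z in(z0,z1) for s,t in((1,1),(1,-1),(-1,-1),(-1,1))]
E=[(0,1),(1,2),(2,3),(3,0),(4,5),(5,6),(6,7),(7,4),(0,4),(1,5),(2,6),(3,7)]
b=np.array([.0015,.0025])
rk=(.4293,-.2775,-.0150); mt=(.575,-.272,-.0149); cell=(p[0]+b[0],p[1]+b[1],-.018)
zb=p[2]-.0467
l=panel(d["side"]["pixels"],(325,200),60,90,6.6,[(rk,box(0,0,.016,.0885,0,.02),E,(0,0,255)),(rk,box(0,.056,.0055,.022,.006,.066),E,(0,255,0))])
r=panel(now,(255,225),60,90,6.6,[(mt,box(0,0,.025,.056,0,.01),E,(0,0,255)),(mt,box(.00075,0,.00475,.0235,.01,.046),E,(255,0,0)),(cell,box(0,0,.0055,.022,zb,zb+.06),E,(0,255,0))])
cv2.imwrite("pics/ov.png",np.hstack([l,r]))
```

```text
[ 0.576  -0.2747  0.1004]
```

View pics/ov.png

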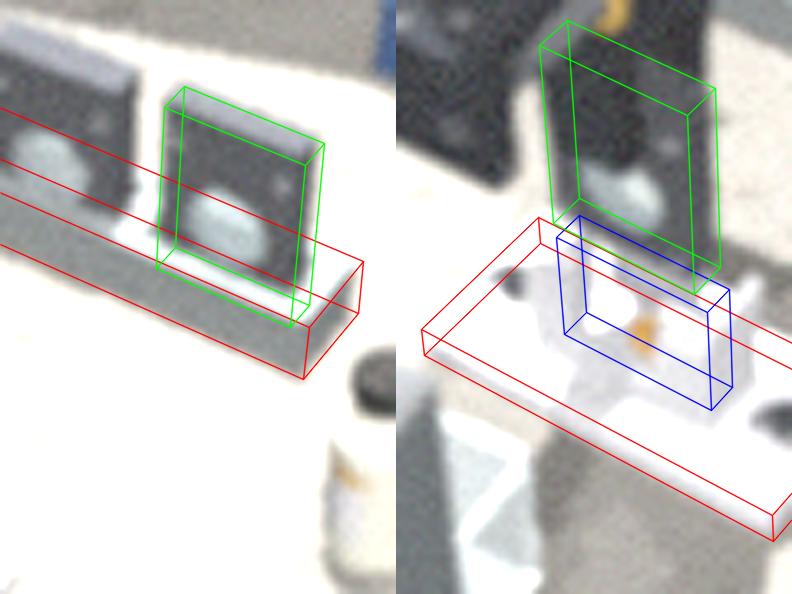

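The overlay agrees within about 1 mm: the held cell's window centre is at (624,190) against (620,190) predicted. So the robot pose can be trusted. I'll shift 3 mm toward -x and descend gently.

Emit:
apply_moves(rows=[{"x": 0.0005, "y": -0.003, "z": 0, "wx": 0, "wy": 0, "wz": 0}, {"x": 0.0005, "y": -0.003, "z": 0.003, "wx": 0, "wy": 0, "wz": 0}, {"x": 0.0005, "y": -0.003, "z": 0.006, "wx": 0, "wy": 0, "wz": 0}, {"x": 0.0005, "y": -0.003, "z": 0.0075, "wx": 0, "wy": 0, "wz": 0}, {"x": 0.0005, "y": -0.003, "z": 0.009, "wx": 0, "wy": 0, "wz": 0}, {"x": 0.0005, "y": -0.003, "z": 0.01, "wx": 0, "wy": 0, "wz": 0}, {"x": 0.0005, "y": -0.003, "z": 0.01, "wx": 0, "wy": 0, "wz": 0}], grip=0.0)

```text
time_s: 7.65
ee_pos: [0.5727, -0.274, 0.0899]
ee_rot: [-0.0, 0.713, 0.701, -0.0]
force: [-0.1, -0.1, -1.1]
width: 0.123
finger_force: 30.0
```

Emit:
apply_moves(rows=[{"x": 0, "y": 0, "z": 0.001, "wx": 0, "wy": 0, "wz": 0}, {"x": 0, "y": 0, "z": 0.002, "wx": 0, "wy": 0, "wz": 0}, {"x": 0, "y": 0, "z": 0.003, "wx": 0, "wy": 0, "wz": 0}, {"x": 0, "y": 0, "z": 0.004, "wx": 0, "wy": 0, "wz": 0}, {"x": 0, "y": 0, "z": 0.004, "wx": 0, "wy": 0, "wz": 0}], grip=0.0)

```text
time_s: 8.15
ee_pos: [0.5727, -0.274, 0.086]
ee_rot: [-0.0, 0.713, 0.701, -0.0]
force: [-0.4, -0.5, -0.7]
width: 0.119
finger_force: 30.0
```

Emit:
apply_moves(rows=[{"x": 0, "y": 0, "z": 0.001, "wx": 0, "wy": 0, "wz": 0}, {"x": 0, "y": 0, "z": 0.002, "wx": 0, "wy": 0, "wz": 0}, {"x": 0, "y": 0, "z": 0.003, "wx": 0, "wy": 0, "wz": 0}, {"x": 0, "y": 0, "z": 0.003, "wx": 0, "wy": 0, "wz": 0}], grip=0.0)

```text
time_s: 8.55
ee_pos: [0.5729, -0.2741, 0.0831]
ee_rot: [0.0, 0.713, 0.701, 0.0]
force: [0.6, -0.2, -0.7]
width: 0.124
finger_force: 30.0
```

Emit:
apply_moves(rows=[{"x": 0, "y": 0, "z": 0.001, "wx": 0, "wy": 0, "wz": 0}, {"x": 0, "y": 0, "z": 0.002, "wx": 0, "wy": 0, "wz": 0}, {"x": 0, "y": 0, "z": 0.003, "wx": 0, "wy": 0, "wz": 0}, {"x": 0, "y": 0, "z": 0.003, "wx": 0, "wy": 0, "wz": 0}], grip=0.0)

```text
time_s: 8.95
ee_pos: [0.5736, -0.2743, 0.0807]
ee_rot: [0.001, 0.713, 0.701, 0.0]
force: [1.6, 0.3, 1.3]
width: 0.123
finger_force: 30.0
```

Emit:
apply_moves(rows=[{"x": 0, "y": 0, "z": 0.001, "wx": 0, "wy": 0, "wz": 0}, {"x": 0, "y": 0, "z": 0.002, "wx": 0, "wy": 0, "wz": 0}, {"x": 0, "y": 0, "z": 0.003, "wx": 0, "wy": 0, "wz": 0}, {"x": 0, "y": 0, "z": 0.003, "wx": 0, "wy": 0, "wz": 0}], grip=0.0)

```text
time_s: 9.35
ee_pos: [0.5741, -0.2746, 0.0786]
ee_rot: [0.001, 0.713, 0.701, 0.001]
force: [2.9, 1.1, 6.4]
width: 0.124
finger_force: 30.0
```

Emit:
apply_moves(rows=[{"x": 0, "y": 0, "z": 0.001, "wx": 0, "wy": 0, "wz": 0}, {"x": 0, "y": 0, "z": 0.002, "wx": 0, "wy": 0, "wz": 0}, {"x": 0, "y": 0, "z": 0.002, "wx": 0, "wy": 0, "wz": 0}], grip=0.0)

```text
time_s: 9.65
ee_pos: [0.5742, -0.2747, 0.0774]
ee_rot: [0.002, 0.713, 0.701, 0.001]
force: [1.4, 0.0, 8.2]
width: 0.127
finger_force: 30.0
```

Run:
```python
from fit import *
from bench import vision
plan((.5743,-.274,.1))
A=cv2.resize(vision.snapshot("side")["pixels"][225:305,253:333],(580,580),interpolation=cv2.INTER_CUBIC)
cv2.imwrite("pics/c4.png",cv2.convertScaleAbs(A,alpha=1.4,beta=20))
```

```text
pos [ 0.5742 -0.2747  0.0774] shift [ 0.0007  0.0001 -0.0226] head -0.018 wz None tilt [ 0.003  -0.0014 -1.    ] F [1.41 0.04 8.2 ] w 11.17 t 9.65
```

View pics/c4.png

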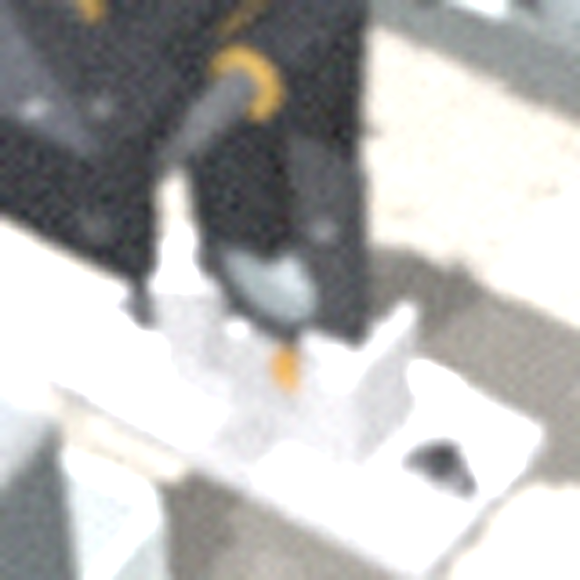

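The cell's lower edge is between the cheeks and the window bottom is at (290,330), just above the brass screw at (288,370). It is going in straight, so I'll continue.

Emit:
apply_moves(rows=[{"x": 0, "y": 0, "z": 0.001, "wx": 0, "wy": 0, "wz": 0}, {"x": 0, "y": 0, "z": 0.002, "wx": 0, "wy": 0, "wz": 0}, {"x": 0, "y": 0, "z": 0.003, "wx": 0, "wy": 0, "wz": 0}, {"x": 0, "y": 0, "z": 0.003, "wx": 0, "wy": 0, "wz": 0}], grip=0.0)

```text
time_s: 10.1
ee_pos: [0.5742, -0.2749, 0.0741]
ee_rot: [0.002, 0.713, 0.701, 0.0]
force: [2.8, -0.2, 7.2]
width: 0.121
finger_force: 30.0
```

Emit:
apply_moves(rows=[{"x": 0, "y": 0, "z": 0.001, "wx": 0, "wy": 0, "wz": 0}, {"x": 0, "y": 0, "z": 0.002, "wx": 0, "wy": 0, "wz": 0}, {"x": 0, "y": 0, "z": 0.003, "wx": 0, "wy": 0, "wz": 0}, {"x": 0, "y": 0, "z": 0.003, "wx": 0, "wy": 0, "wz": 0}], grip=0.0)

```text
time_s: 10.5
ee_pos: [0.5741, -0.2749, 0.071]
ee_rot: [0.002, 0.713, 0.701, 0.0]
force: [1.6, -0.5, 7.9]
width: 0.123
finger_force: 30.0
```

Emit:
apply_moves(rows=[{"x": 0, "y": 0, "z": 0.001, "wx": 0, "wy": 0, "wz": 0}, {"x": 0, "y": 0, "z": 0.002, "wx": 0, "wy": 0, "wz": 0}, {"x": 0, "y": 0, "z": 0.002, "wx": 0, "wy": 0, "wz": 0}], grip=0.0)

```text
time_s: 10.8
ee_pos: [0.5742, -0.2749, 0.069]
ee_rot: [0.002, 0.713, 0.701, 0.0]
force: [1.1, -0.4, 7.7]
width: 0.12
finger_force: 30.0
```

Emit:
apply_moves(rows=[{"x": 0, "y": 0, "z": 0.0005, "wx": 0, "wy": 0, "wz": 0}, {"x": 0, "y": 0, "z": 0.001, "wx": 0, "wy": 0, "wz": 0}, {"x": 0, "y": 0, "z": 0.0015, "wx": 0, "wy": 0, "wz": 0}, {"x": 0, "y": 0, "z": 0.0015, "wx": 0, "wy": 0, "wz": 0}], grip=0.0)

```text
time_s: 11.2
ee_pos: [0.5742, -0.2749, 0.068]
ee_rot: [0.002, 0.713, 0.701, 0.0]
force: [0.8, 0.5, 10.2]
width: 0.122
finger_force: 30.0
```

Emit:
apply_moves(rows=[{"x": 0, "y": 0, "z": 0.0005, "wx": 0, "wy": 0, "wz": 0}, {"x": 0, "y": 0, "z": 0.001, "wx": 0, "wy": 0, "wz": 0}, {"x": 0, "y": 0, "z": 0.0015, "wx": 0, "wy": 0, "wz": 0}, {"x": 0, "y": 0, "z": 0.0015, "wx": 0, "wy": 0, "wz": 0}], grip=0.0)

```text
time_s: 11.6
ee_pos: [0.5743, -0.2749, 0.0679]
ee_rot: [0.002, 0.713, 0.701, 0.0]
force: [-2.2, 2.2, 17.9]
width: 0.12
finger_force: 30.0
```

The stop is felt: z holds at 0.068 while Fz rises from 8 to 18 N. I'll ease off slightly and release.

Emit:
apply_moves(rows=[{"x": 0, "y": 0, "z": -0.001, "wx": 0, "wy": 0, "wz": 0}, {"x": 0, "y": 0, "z": -0.002, "wx": 0, "wy": 0, "wz": 0}, {"x": 0, "y": 0, "z": -0.002, "wx": 0, "wy": 0, "wz": 0}], grip=0.0)

```text
time_s: 11.9
ee_pos: [0.5742, -0.2749, 0.068]
ee_rot: [0.002, 0.713, 0.701, 0.0]
force: [2.0, 0.0, 8.4]
width: 0.12
finger_force: 30.0
```

Emit:
apply_moves(rows=[{"x": 0, "y": 0, "z": 0, "wx": 0, "wy": 0, "wz": 0}, {"x": 0, "y": 0, "z": 0, "wx": 0, "wy": 0, "wz": 0}, {"x": 0, "y": 0, "z": 0, "wx": 0, "wy": 0, "wz": 0}, {"x": 0, "y": 0, "z": 0, "wx": 0, "wy": 0, "wz": 0}, {"x": 0, "y": 0, "z": 0, "wx": 0, "wy": 0, "wz": 0}], grip=0.03)

```text
time_s: 12.4
ee_pos: [0.5723, -0.2738, 0.0655]
ee_rot: [-0.001, 0.713, 0.701, -0.0]
force: [0.4, -1.2, 0.2]
width: 0.342
finger_force: 0.0
```

Emit:
apply_moves(rows=[{"x": 0, "y": 0, "z": -0.02, "wx": 0, "wy": 0, "wz": 0}, {"x": 0, "y": 0, "z": -0.06, "wx": 0, "wy": 0, "wz": 0}, {"x": 0, "y": 0, "z": -0.11, "wx": 0, "wy": 0, "wz": 0}, {"x": 0, "y": 0, "z": -0.15, "wx": 0, "wy": 0, "wz": 0}, {"x": 0, "y": -0.05, "z": -0.17, "wx": 0, "wy": 0, "wz": 0}, {"x": 0, "y": -0.1, "z": -0.18, "wx": 0, "wy": 0, "wz": 0}, {"x": 0, "y": -0.15, "z": -0.18, "wx": 0, "wy": 0, "wz": 0}, {"x": 0, "y": -0.17, "z": -0.18, "wx": 0, "wy": 0, "wz": 0}, {"x": 0, "y": -0.17, "z": -0.18, "wx": 0, "wy": 0, "wz": 0}], grip=0.03)

```text
time_s: 13.3
ee_pos: [0.4001, -0.2706, 0.2463]
ee_rot: [-0.0, 0.714, 0.7, -0.0]
force: [0.8, -0.4, -0.5]
width: 0.341
finger_force: 0.0
```

Run:
```python
from fit import *
from bench import vision
S=vision.snapshot("side")["pixels"]
A=cv2.resize(S[185:305,240:390],(750,600),interpolation=cv2.INTER_CUBIC)
cv2.imwrite("pics/c5.png",A)
P=(.575,-.272,-.0149)
for z in(.0213,):
    L=[[s*.0055,t*.022,z+.06] for s,t in((1,-1),(1,1),(-1,1),(-1,-1))]
    print(z,((proj("side",tw(P,L))-(240,185)+.5)*5).round().tolist())
```

```text
0.0213 [[194.0, 305.0], [304.0, 358.0], [324.0, 338.0], [215.0, 286.0]]
```

View pics/c5.png

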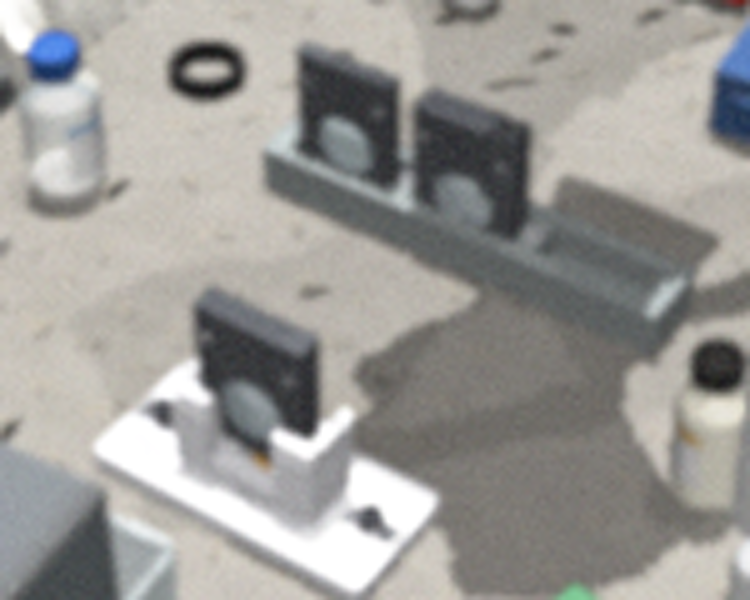

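The view shows the cell seated in the slot. Its top front corners at about (197,307) and (310,352) match the prediction for a lower edge at 21 mm, and the screw shows just under it at (262,460). The other two cells still stand and the bystanders are untouched.

```bash
python3 -c "
from bench import close_job
print(close_job())"
```

```text
the job is handed in; nothing more can be done
None
```

I put the 11 mm cell (bay 3, pinched at 10.7 mm) into the mount, pressed it down until I felt the stop (18 N at most, lower edge about 21 mm above the table), let it go and handed the job in after about 13 s. Bay 1 pinched at 7.4 mm (the 8 mm cell); I did not pinch the middle cell, and both still stand upright in the rack.

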